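# Move the washed pistons to the assembly board in cylinder order

### The job

The four washed pistons stand on the steel drip tray in the order of their cylinders. Move them onto the dowels of the wooden assembly board, one on each, in the same left-to-right order (seen from the robot) as they stand in now, whatever their paint colours, each upright and flat on the board over its dowel. Set them down, do not let them drop, and leave the wrench, the parts dish and the spray can where they are.

Things in the scene. Friction and masses are not known exactly. Their poses are not given: they have to be found in the camera images.
- drip_tray: Bare sheet-steel drip tray, 310 mm long (its y) x 124 mm (its x), floor 4 mm thick, rim 10 mm high, fixed, to the robot's left or right. Origin: centre of its underside, on the bench; z up; its y points roughly to the robot's left (yaw within 0.3 rad). Four holders stand side by side on its middle line (x = 0) at y = +102, +34, -34, -102 mm, a piston over each pin at the start.
- assembly_board: Light wooden board, 310 mm long (its y) x 105 mm (its x), 22 mm thick, fixed. Origin: centre of its underside, on the bench; z up; its y points roughly to the robot's left (yaw within 0.3 rad). Four wooden dowels, 16 mm in diameter, 24 mm tall, chamfered, stand on its top on the middle line (x = 0) at y = +102, +34, -34, -102 mm (left to right seen from the robot), empty at the start.
- piston_red: Aluminium piston with a red paint bar (34 x 14 mm) on its crown: round, 48 mm in diameter, 42 mm tall, about 0.12 kg, standing crown up on its open skirt. The skirt is a 4 mm wall round a hollow 40 mm wide and 34 mm deep, so it goes over a pin or dowel with 12 mm to spare all round. Origin: centre of its open lower end; z up through the crown.
- piston_yellow: Aluminium piston with a yellow paint bar (34 x 14 mm) on its crown: round, 48 mm in diameter, 42 mm tall, about 0.12 kg, standing crown up on its open skirt. The skirt is a 4 mm wall round a hollow 40 mm wide and 34 mm deep, so it goes over a pin or dowel with 12 mm to spare all round. Origin: centre of its open lower end; z up through the crown.
- piston_green: Aluminium piston with a green paint bar (34 x 14 mm) on its crown: round, 48 mm in diameter, 42 mm tall, about 0.12 kg, standing crown up on its open skirt. The skirt is a 4 mm wall round a hollow 40 mm wide and 34 mm deep, so it goes over a pin or dowel with 12 mm to spare all round. Origin: centre of its open lower end; z up through the crown.
- piston_blue: Aluminium piston with a blue paint bar (34 x 14 mm) on its crown: round, 48 mm in diameter, 42 mm tall, about 0.12 kg, standing crown up on its open skirt. The skirt is a 4 mm wall round a hollow 40 mm wide and 34 mm deep, so it goes over a pin or dowel with 12 mm to spare all round. Origin: centre of its open lower end; z up through the crown.
- holder_red: Holder of the red-marked piston on the drip tray: black rubber plate 92 x 58 x 4 mm with a red paint bar (36 x 11 mm) at each x end, in sight beside the piston, and in its middle a steel pin, 14 mm in diameter, 22 mm tall above the plate. Fixed; the holders' order varies. Origin: centre of its underside, on the tray floor, 4 mm above the bench; z up; axes as the tray's.
- holder_yellow: Holder of the yellow-marked piston on the drip tray: black rubber plate 92 x 58 x 4 mm with a yellow paint bar (36 x 11 mm) at each x end, in sight beside the piston, and in its middle a steel pin, 14 mm in diameter, 22 mm tall above the plate. Fixed; the holders' order varies. Origin: centre of its underside, on the tray floor, 4 mm above the bench; z up; axes as the tray's.
- holder_green: Holder of the green-marked piston on the drip tray: black rubber plate 92 x 58 x 4 mm with a green paint bar (36 x 11 mm) at each x end, in sight beside the piston, and in its middle a steel pin, 14 mm in diameter, 22 mm tall above the plate. Fixed; the holders' order varies. Origin: centre of its underside, on the tray floor, 4 mm above the bench; z up; axes as the tray's.
- holder_blue: Holder of the blue-marked piston on the drip tray: black rubber plate 92 x 58 x 4 mm with a blue paint bar (36 x 11 mm) at each x end, in sight beside the piston, and in its middle a steel pin, 14 mm in diameter, 22 mm tall above the plate. Fixed; the holders' order varies. Origin: centre of its underside, on the tray floor, 4 mm above the bench; z up; axes as the tray's.
- wrench: Bystander: loose steel wrench, 190 mm long, lying flat across in front of the robot, nearer than the racks. Origin near its middle, underside; x along it.
- parts_dish: Bystander: loose round steel dish, 110 mm across, 28 mm high, with gudgeon pins in it, beyond the racks. Origin: centre of its underside.
- spray_can: Bystander: loose upright grey spray can with a broad yellow band, 55 mm in diameter, 160 mm tall, beyond the racks. Origin: centre of its underside.
Things that resemble listed ones, but are neither listed nor needed, are in the scene too. Leave any orange or white look-alike of the holder_green alone. What is shaped like the piston_yellow but purple is not meant.

How it is judged:
At the end, for the whole second after the job is handed in: Each piston is over the board's dowel that has the same rank from the left as the tray holder it started on: its lower end within 14 mm of the dowel's axis both along and across the board and within 5 mm of the board's top in height, upright within 0.12 rad, at rest (under 0.02 m/s and 0.2 rad/s) (((y of holder_red in the frame of drip_tray between 0.082 and 0.122 m and y of piston_red in the frame of assembly_board between 0.088 and 0.116 m) or (y of holder_red in the frame of drip_tray between 0.014 and 0.054 m and y of piston_red in the frame of assembly_board between 0.02 and 0.048 m) or (y of holder_red in the frame of drip_tray between -0.054 and -0.014 m and y of piston_red in the frame of assembly_board between -0.048 and -0.02 m) or (y of holder_red in the frame of drip_tray between -0.122 and -0.082 m and y of piston_red in the frame of assembly_board between -0.116 and -0.088 m)) and x of piston_red in the frame of assembly_board between -0.014 and 0.014 m and z of piston_red in the frame of assembly_board between 0.017 and 0.027 m and angle between each of piston_red, piston_yellow, piston_green, piston_blue's own z axis and vertical below 0.12 rad and linear speed of each of piston_red, piston_yellow, piston_green, piston_blue below 0.02 m/s and angular speed of each of piston_red, piston_yellow, piston_green, piston_blue below 0.2 rad/s and ((y of holder_yellow in the frame of drip_tray between 0.082 and 0.122 m and y of piston_yellow in the frame of assembly_board between 0.088 and 0.116 m) or (y of holder_yellow in the frame of drip_tray between 0.014 and 0.054 m and y of piston_yellow in the frame of assembly_board between 0.02 and 0.048 m) or (y of holder_yellow in the frame of drip_tray between -0.054 and -0.014 m and y of piston_yellow in the frame of assembly_board between -0.048 and -0.02 m) or (y of holder_yellow in the frame of drip_tray between -0.122 and -0.082 m and y of piston_yellow in the frame of assembly_board between -0.116 and -0.088 m)) and x of piston_yellow in the frame of assembly_board between -0.014 and 0.014 m and z of piston_yellow in the frame of assembly_board between 0.017 and 0.027 m and ((y of holder_green in the frame of drip_tray between 0.082 and 0.122 m and y of piston_green in the frame of assembly_board between 0.088 and 0.116 m) or (y of holder_green in the frame of drip_tray between 0.014 and 0.054 m and y of piston_green in the frame of assembly_board between 0.02 and 0.048 m) or (y of holder_green in the frame of drip_tray between -0.054 and -0.014 m and y of piston_green in the frame of assembly_board between -0.048 and -0.02 m) or (y of holder_green in the frame of drip_tray between -0.122 and -0.082 m and y of piston_green in the frame of assembly_board between -0.116 and -0.088 m)) and x of piston_green in the frame of assembly_board between -0.014 and 0.014 m and z of piston_green in the frame of assembly_board between 0.017 and 0.027 m and ((y of holder_blue in the frame of drip_tray between 0.082 and 0.122 m and y of piston_blue in the frame of assembly_board between 0.088 and 0.116 m) or (y of holder_blue in the frame of drip_tray between 0.014 and 0.054 m and y of piston_blue in the frame of assembly_board between 0.02 and 0.048 m) or (y of holder_blue in the frame of drip_tray between -0.054 and -0.014 m and y of piston_blue in the frame of assembly_board between -0.048 and -0.02 m) or (y of holder_blue in the frame of drip_tray between -0.122 and -0.082 m and y of piston_blue in the frame of assembly_board between -0.116 and -0.088 m)) and x of piston_blue in the frame of assembly_board between -0.014 and 0.014 m and z of piston_blue in the frame of assembly_board between 0.017 and 0.027 m); the robot touches nothing.
It fails at once if a piston is let fall: it moves faster than 0.5 m/s with no finger on it (a free drop of more than about 13 mm) ((contact force between piston_red and the fingers below 0.05 N and linear speed of piston_red above 0.5 m/s) or (contact force between piston_yellow and the fingers below 0.05 N and linear speed of piston_yellow above 0.5 m/s) or (contact force between piston_green and the fingers below 0.05 N and linear speed of piston_green above 0.5 m/s) or (contact force between piston_blue and the fingers below 0.05 N and linear speed of piston_blue above 0.5 m/s)).
It fails at once if the wrench is moved by more than 25 mm (distance of wrench from where it was at the start of the episode above 0.025 m).
It fails at once if the parts dish is moved by more than 25 mm (distance of parts_dish from where it was at the start of the episode above 0.025 m).
It fails at once if the spray can is moved by more than 25 mm (distance of spray_can from where it was at the start of the episode above 0.025 m).
It also fails if it takes over 96 s, if anything falls off the work surface, if the arm or the gripper's body presses on something with over 40 N, if the wrist force passes 120 N, or if a joint passes its speed limit or range.

### The arm

A 6-joint arm with a two-finger parallel gripper is mounted at the origin on the work surface. World frame = base frame: x ahead of the robot, y to its left, z up, the work surface at z = 0. Lengths are in m, angles in rad, forces in N, time in s.
With the tool pointing down it reaches from about 0.3 to 0.875 m from the base axis. Payload 6.4 kg.
Tool frame: the origin (TCP) lies at the very end of the fingers, on their centre line; the grasp point (between the pads) lies 19 mm behind it; z points along the fingers, y is the line along which they close (so a half turn about z gives the same grasp; the last joint's range is limited). The gripper opens to 85 mm and grips with 20 to 120 N. Pads are 22 mm wide; open, the fingers measure 114 mm over their backs; the gripper's body (76 mm by 85 mm) begins 54 mm behind the grasp point. The pads swing forward as they close: fully open they stand 13 mm farther back than shut.
Start: joints at [0.971, 0.181, 1.607, -0, 1.354, -0.206], TCP at [0.221, 0.531, 0.231] pointing down, gripper open.
Joint ranges: [-2.99, 2.99], [-0.89, 2.07], [0.3, 2.58], [-1.14, 4.28], [0, 2.63], [-3.12, 3.12]. Speed limits (rad/s): [2.57, 2.57, 3.01, 3.14, 3.14, 3.14].

### API

Orientations are given as a rotation vector (axis times angle).
In Python, from plant import telemetry, optics, bot gives the robot as it stands. The module is installed in compiled form; this text tells all that it offers.
- The arm moves only by the shell command python3 -m crank 'ROWS' [FORCE]. ROWS is JSON, a list of rows, each an object with "claw": the opening, from -1 (shut) to 1 (fully open); "offset": the shift along the world's x, y, z scaled (see below), a list of three; "roll": the turn about the world's z scaled (see below). A call has 1 to 5 rows; each row shifts and turns the commanded pose from where the row before left it; what a row does not reach is not made up. The controller multiplies each number of a shift by 2 cm and each number of a turn by 0.12 rad. A row lasts 1/8 s, in which the tool goes at most 62.5 mm and 10.7 degrees, less where a joint would pass 70% of its speed; a pose out of reach is approached as far as the arm can. A call with a number of a shift or a turn outside -1 to 1 is refused whole. A call with a gripper value outside its range is refused whole. The fingers move at their own pace and stop on an object; FORCE is the grip in N (left out, the last holds). Time passes only in rows, so rows that do not move let the fingers close. It gives the time, the measured TCP pose, the force, the opening and the grip force at its end, in the units of the state.
- telemetry.get_state(): the state, without advancing time (a new reading comes with each control period).
- optics.get_image(name): name is "side" or "top" or "wrist"; returns the picture (480x640x3 uint8, blue, green, red); there is no depth.
- optics.camera_params(name): a dict with "intrinsics" (3x3 intrinsics, pixels), "cam_to_world" (4x4, takes a point from camera to world coordinates). Camera axes: x right, y up, looking along -z (the intrinsics and any distortion apply to the point x, -y, -z); pixel columns grow to the right and rows downward; lengths in m; the calibration is good to about 2 mm. A picture is of the moment at which its call begins: read the wrist's pose just before it. camera_params takes no time and is no camera call; for the wrist camera it gives the pose at the moment of the call.
- bot.close_job(): hands the job in; it is judged then, once.
The state is a dict: "time_s": time; "joint_pos": joint angles; "dq": joint speeds; "joint_torque": joint torques, N m; "tool_pos": TCP position; "tcp_rot": TCP orientation; "wrist_force": force on the tool from outside, world axes, zero at the start; "ft_torque": the same for the moment, N m; "width": finger opening in m; "gripper_force": force on a finger pad.
Only numpy, scipy, OpenCV 4.12 (cv2) and the standard library are available. Lean on these libraries where they do the work, as an engineer would, in place of code of your own. Each camera call takes 0.05 s, during which the arm holds its last target. There are 200 camera calls.

## Working session

There is one attempt and no reset: what is moved stays moved. The work goes in short steps, Python scripts to look and compute and a shell command to move; the robot and the scene stay as the last step left them, time stands still between calls to the robot, and variables do not carry over. Pictures are saved under pics/ and viewed, at most 14 in all, crops included, and the job is handed in when it is done.

```bash
mkdir -p pics
python3 - <<'E'
from plant import telemetry, optics, bot
import cv2
for n in("top","side"):
    cv2.imwrite(f"pics/{n}0.png",optics.get_image(n)); p=optics.camera_params(n); print(n,p["intrinsics"],p["cam_to_world"],[k for k in p])
s=telemetry.get_state();print(s)
E
```

```text
top [[544.7994555    0.         308.93613924]
 [  0.         544.7994555  240.36473302]
 [  0.           0.           1.        ]] [[ 0.01715372  0.99745743 -0.06916959  0.50575648]
 [-0.99976795  0.01801274  0.01181453  0.06109082]
 [ 0.01303042  0.06895087  0.99753495  1.02633482]
 [ 0.          0.          0.          1.        ]] ['intrinsics', 'cam_to_world']
side [[581.94414675   0.         314.96736051]
 [  0.         581.94414675 232.36512414]
 [  0.           0.           1.        ]] [[ 0.69263197  0.4472277  -0.56590488 -0.03528738]
 [-0.7211835   0.44294967 -0.53262553 -0.49256359]
 [ 0.01246249  0.77703473  0.62933434  0.68596372]
 [ 0.          0.          0.          1.        ]] ['intrinsics', 'cam_to_world']
{'time_s': 0.1, 'joint_pos': array([ 9.70705410e-01,  1.81449622e-01,  1.60792229e+00, -1.87613554e-05,
        1.35377586e+00, -2.06314610e-01]), 'dq': array([-9.61049405e-05, -2.37343468e-03, -2.45064494e-03, -4.60343142e-04,
        4.16435966e-04, -1.04432092e-03]), 'joint_torque': array([-1.08702200e-04, -4.45881629e+01, -3.52238953e+01, -2.88565680e-04,
        4.28339525e-03,  1.13404172e-05]), 'tool_pos': array([0.2203262 , 0.53057662, 0.23047696]), 'tcp_rot': array([-6.14431351e-01, -3.08031586e+00,  2.25776059e-03]), 'wrist_force': array([-0.18325747,  0.40343646,  0.22833502]), 'ft_torque': array([0.07073093, 0.01012102, 0.04206281]), 'gripper_force': 0.0, 'width': 0.08528078660972492}
```

View pics/top0.png

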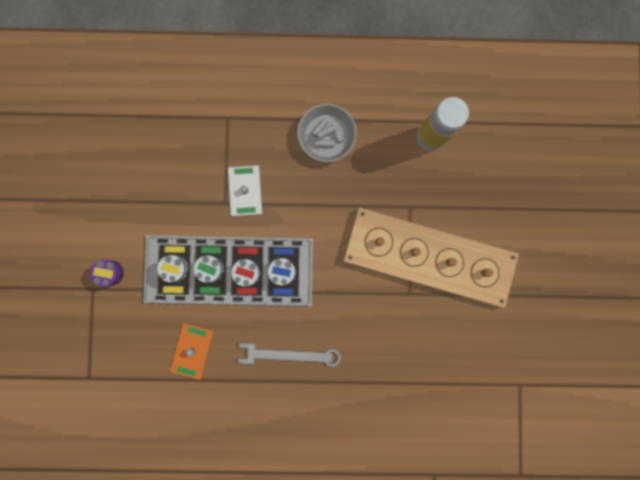

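View pics/side0.png

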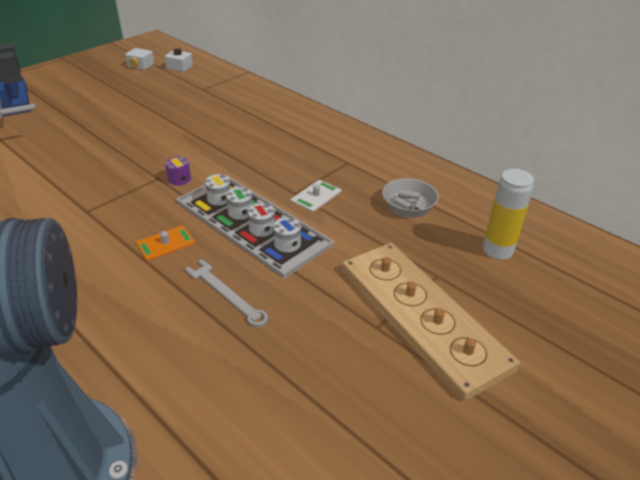

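The top picture shows the tray at (145–312, 236–305), with pistons from left to right yellow (172,269), green (208,268), red (245,272) and blue (282,271). The empty board is at (345–518, 208–306). The look-alikes to leave alone are the purple piston (106,272), the orange holder (191,352) and the white holder (245,190). The side picture shows the same order. I'll enlarge both racks.

Run:
```python
import cv2
im=cv2.imread("pics/top0.png")
a=cv2.resize(im[225:315,135:325],None,fx=4,fy=4,interpolation=cv2.INTER_CUBIC)
b=cv2.resize(im[200:312,335:525],None,fx=4,fy=4,interpolation=cv2.INTER_CUBIC)
cv2.imwrite("pics/tray.png",a);cv2.imwrite("pics/board.png",b)
```

```text
(no output)
```

View pics/tray.png

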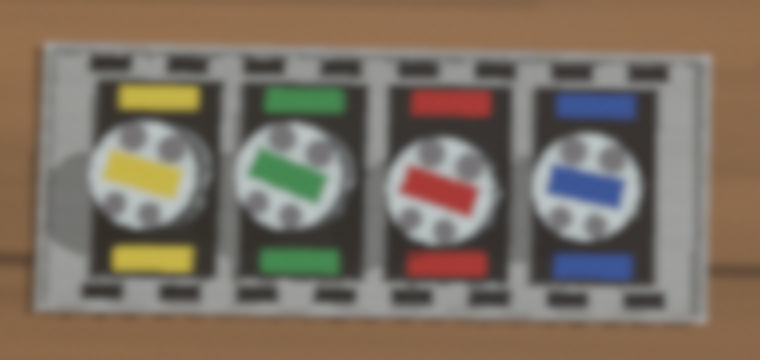

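View pics/board.png

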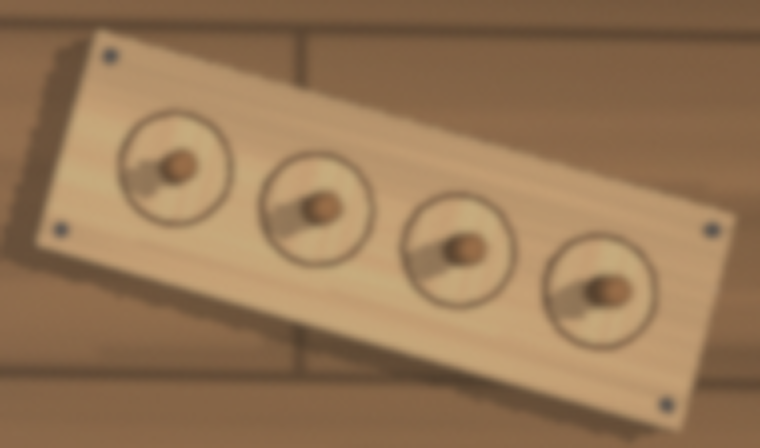

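Left to right, the tray crop shows matching piston and holder bars in yellow, green, red and blue. The crown centres are at crop (143,175), (288,176), (433,190) and (586,187). The board crop shows the ring centres at (175,168), (317,209), (459,250) and (600,291). These are the listed parts, since both piston and bar colours match and the orange, white and purple look-alikes lie outside the crops.

```bash
cat > h.py <<'E'
import numpy as np
from plant import telemetry, optics, bot
def px2w(name,uv,z,p=None):
    p=p or optics.camera_params(name);K=p["intrinsics"];T=p["cam_to_world"]
    o=[]
    for u,v in np.atleast_2d(uv):
        d=T[:3,:3]@(np.array([1,-1,-1])*(np.linalg.inv(K)@[u,v,1])); o.append(T[:3,3]+d*(z-T[2,3])/d[2])
    return np.array(o)
def w2px(name,X,p=None):
    p=p or optics.camera_params(name);K=p["intrinsics"];T=p["cam_to_world"]
    c=(np.atleast_2d(X)-T[:3,3])@T[:3,:3]*[1,-1,-1]; q=c@K.T; return q[:,:2]/q[:,2:]
def show():
    s=telemetry.get_state();print(round(s["time_s"],3),s["tool_pos"].round(4),s["tcp_rot"].round(3),round(s["width"],4),s["joint_pos"].round(2))
E
python3 - <<'E'
from h import *
np.set_printoptions(precision=4,suppress=True)
f=lambda c,ox,oy:(np.array(c)+.5)/4-.5+[ox,oy]
P=px2w("top",f([(143,175),(288,176),(433,190),(586,187)],135,225),.050)
C=px2w("top",f([(45,42),(711,55),(706,322),(35,311)],135,225),.010)
D=px2w("top",f([(175,168),(317,209),(459,250),(600,291)],335,200),.022)
bars=[(159,98),(153,259),(304,101),(300,261),(451,103),(447,265),(596,106),(592,267)]
H=px2w("top",f(bars,135,225),.008).reshape(4,2,3).mean(1)
print("pist",P[:,:2]);print("holders",H[:,:2]);print("dow",D[:,:2])
for n,A in(("H",H),("D",D)):
    d=A[0]-A[3];print(n,A.mean(0)[:2],"len",np.linalg.norm(d),"yaw",np.arctan2(-d[0],d[1]))
print("tray c",C.mean(0),np.linalg.norm(C-np.roll(C,1,0),axis=1))
T=optics.camera_params("wrist");print(T)
show()
# piston in side view check
print(w2px("side",np.c_[P[:,:2],[.05]*4]),w2px("side",D))
from scipy.spatial.transform import Rotation as R
print(R.from_rotvec(telemetry.get_state()["tcp_rot"]).as_matrix())
E
```

```text
pist [[0.5189 0.2959]
 [0.5196 0.2313]
 [0.5145 0.1666]
 [0.517  0.0983]]
holders [[0.518  0.2999]
 [0.5181 0.2321]
 [0.5178 0.1637]
 [0.5179 0.0962]]
dow [[ 0.5754 -0.0794]
 [ 0.5576 -0.1453]
 [ 0.5398 -0.2112]
 [ 0.522  -0.2765]]
H [0.518 0.198] len 0.2037117356796941 yaw -0.0009252276010659338
D [ 0.5487 -0.1781] len 0.20428069600214735 yaw -0.26456460299232637
tray c [0.5181 0.198  0.01  ] [0.1247 0.3105 0.1242 0.3101]
{'intrinsics': array([[359.7719,   0.    , 321.3843],
       [  0.    , 359.7719, 236.4797],
       [  0.    ,   0.    ,   1.    ]]), 'cam_to_world': array([[ 0.3832, -0.8882, -0.2533,  0.1557],
       [ 0.9237,  0.3681,  0.1067,  0.5572],
       [-0.0015, -0.2748,  0.9615,  0.3736],
       [ 0.    ,  0.    ,  0.    ,  1.    ]])}
0.1 [0.2203 0.5306 0.2305] [-0.614 -3.08   0.002] 0.0853 [ 0.97  0.18  1.61 -0.    1.35 -0.21]
[[216.0668 179.5378]
 [237.8832 192.87  ]
 [258.8197 208.4529]
 [285.7798 224.1257]] [[384.0144 267.7392]
 [409.179  292.5003]
 [436.8649 319.7421]
 [467.1938 349.6851]]
[[-0.9235  0.3837 -0.0009]
 [ 0.3837  0.9235 -0.0013]
 [ 0.0003 -0.0015 -1.    ]]
```

The measurements agree with the given sizes: the pitch comes to 204 mm over three, the tray to 310.5 x 124.5 mm, and the side-view reprojection fits within a few pixels. Next I move over yellow, turning the tool to close across the racks.

```bash
python3 -m crank '[{"claw":1,"offset":[1,-0.78,-0.37],"roll":-0.65},{"claw":1,"offset":[1,-0.78,-0.37],"roll":-0.65},{"claw":1,"offset":[1,-0.78,-0.37],"roll":-0.65},{"claw":1,"offset":[1,-0.78,-0.37],"roll":-0.65},{"claw":1,"offset":[1,-0.78,-0.37],"roll":-0.65}]' 60
python3 -m crank '[{"claw":1,"offset":[1,-0.78,-0.37],"roll":-0.65},{"claw":1,"offset":[1,-0.78,-0.37],"roll":-0.65},{"claw":1,"offset":[1,-0.78,-0.37],"roll":-0.65},{"claw":1,"offset":[1,-0.78,-0.37],"roll":-0.65},{"claw":1,"offset":[1,-0.78,-0.37],"roll":-0.65}]'
python3 -m crank '[{"claw":1,"offset":[1,-0.78,-0.37],"roll":-0.65},{"claw":1,"offset":[1,-0.78,-0.37],"roll":-0.65},{"claw":1,"offset":[1,-0.78,-0.37],"roll":-0.65},{"claw":1,"offset":[1,-0.78,-0.37],"roll":-0.65},{"claw":1,"offset":[0.9,-0.78,-0.37],"roll":-0.65}]'
python3 -m crank '[{"claw":1,"offset":[0,0,0],"roll":0},{"claw":1,"offset":[0,0,0],"roll":0}]'
python3 -c "
from h import *;import cv2
show();cv2.imwrite('pics/w1.png',optics.get_image('wrist'))
print(telemetry.get_state()['wrist_force'])
from scipy.spatial.transform import Rotation as R
print(R.from_rotvec(telemetry.get_state()['tcp_rot']).as_matrix().round(3))
X=np.array([[.5189,.2959,.05],[.5196,.2313,.05],[.5145,.1666,.05]]);print(w2px('wrist',X))"
```

```text
time_s: 0.72
tool_pos: [0.3209, 0.4523, 0.1936]
tcp_rot: [-1.203, -2.902, 0.001]
wrist_force: [0.2, 0.5, 0.6]
width: 0.0853
gripper_force: 0.0
time_s: 1.35
tool_pos: [0.4209, 0.3743, 0.1566]
tcp_rot: [-1.743, -2.613, 0.001]
wrist_force: [-0.3, -0.8, 0.4]
width: 0.0852
gripper_force: 0.0
time_s: 1.98
tool_pos: [0.519, 0.2963, 0.1196]
tcp_rot: [-2.216, -2.226, 0.001]
wrist_force: [1.2, -0.4, -0.3]
width: 0.0856
gripper_force: 0.0
time_s: 2.22
tool_pos: [0.518, 0.2973, 0.1201]
tcp_rot: [-2.212, -2.23, 0.001]
wrist_force: [0.1, -0.2, 0.0]
width: 0.0854
gripper_force: 0.0
2.225 [0.518  0.2973 0.1201] [-2.212e+00 -2.230e+00  1.000e-03] 0.0854 [0.32 0.35 1.64 0.   1.16 0.31]
[-0.03088797  0.31490933 -0.82478119]
[[-0.008  1.    -0.   ]
 [ 1.     0.008  0.   ]
 [ 0.    -0.    -1.   ]]
[[323.38044907 251.9298783 ]
 [323.4110223  342.93572305]
 [315.42038629 421.56425876]]
```

View pics/w1.png

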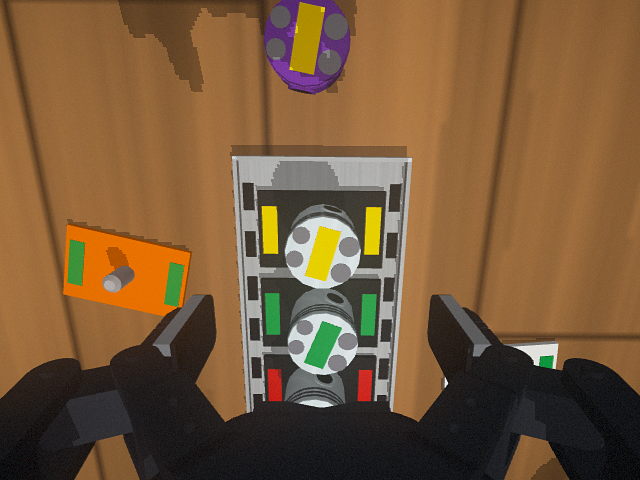

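The wrist picture shows the yellow crown at (323,252), exactly as predicted, and green at (322,344) against a predicted (323,343), so the measurements hold. Descend and grip.

```bash
python3 -m crank '[{"claw":1,"offset":[0.05,-0.07,-1],"roll":0},{"claw":1,"offset":[0,0,-1],"roll":0},{"claw":1,"offset":[0,0,-1],"roll":0},{"claw":1,"offset":[0,0,-1],"roll":0},{"claw":1,"offset":[0,0,-0.6],"roll":0}]'
python3 -m crank '[{"claw":1,"offset":[0,0,-0.5],"roll":0},{"claw":-1,"offset":[0,0,0],"roll":0},{"claw":-1,"offset":[0,0,0],"roll":0},{"claw":-1,"offset":[0,0,0],"roll":0},{"claw":-1,"offset":[0,0,0],"roll":0}]' 60
```

```text
time_s: 2.9
tool_pos: [0.5187, 0.2953, 0.0261]
tcp_rot: [-2.213, -2.229, 0.003]
wrist_force: [-0.1, -0.5, -0.1]
width: 0.0853
gripper_force: 0.0
time_s: 3.52
tool_pos: [0.5205, 0.296, 0.0194]
tcp_rot: [2.213, 2.229, 0.003]
wrist_force: [-0.6, -0.6, 4.8]
width: 0.0465
gripper_force: 62.1
```

```bash
python3 -m crank '[{"claw":-1,"offset":[0,0,0.4],"roll":0},{"claw":-1,"offset":[0,0,0.8],"roll":0},{"claw":-1,"offset":[0,0,1],"roll":0},{"claw":-1,"offset":[0,0,1],"roll":0},{"claw":-1,"offset":[0,0,0.9],"roll":0}]'
python3 -c "
from h import *;import cv2
show();cv2.imwrite('pics/w2.png',optics.get_image('wrist'))"
```

```text
time_s: 4.15
tool_pos: [0.5201, 0.2958, 0.1024]
tcp_rot: [2.213, 2.229, 0.002]
wrist_force: [-1.0, 0.2, -1.0]
width: 0.0468
gripper_force: 61.8
4.15 [0.5201 0.2958 0.1024] [2.213e+00 2.229e+00 2.000e-03] 0.0468 [0.32 0.37 1.65 0.   1.12 0.31]
```

View pics/w2.png

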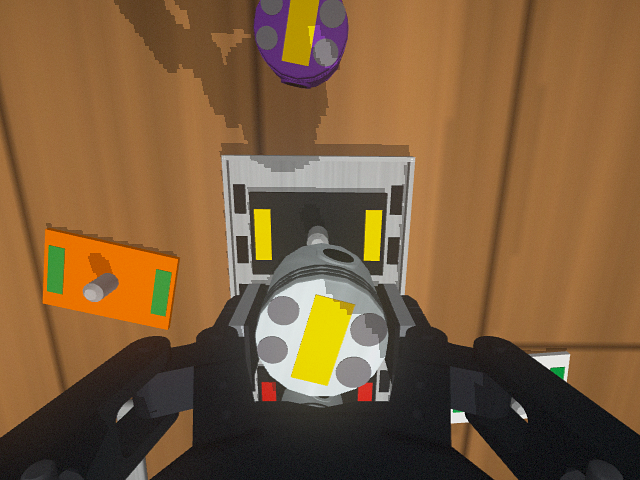

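The yellow piston is held upright, with its crown at (322,342), and the pin is now bare at (317,236). Carry it to the leftmost dowel.

```bash
python3 -c "
from h import *
print(px2w('wrist',[(322,342)],.133))"
python3 -m crank '[{"claw":-1,"offset":[0.15,-0.5,0],"roll":-0.12},{"claw":-1,"offset":[0.15,-0.8,0],"roll":-0.12},{"claw":-1,"offset":[0.15,-1,0],"roll":-0.12},{"claw":-1,"offset":[0.15,-1,0],"roll":-0.12},{"claw":-1,"offset":[0.15,-1,0],"roll":-0.12}]'
python3 -m crank '[{"claw":-1,"offset":[0.15,-1,0],"roll":-0.12},{"claw":-1,"offset":[0.15,-1,0],"roll":-0.12},{"claw":-1,"offset":[0.15,-1,0],"roll":-0.12},{"claw":-1,"offset":[0.15,-1,0],"roll":-0.12},{"claw":-1,"offset":[0.15,-1,0],"roll":-0.12}]'
python3 -m crank '[{"claw":-1,"offset":[0.15,-1,0],"roll":-0.12},{"claw":-1,"offset":[0.15,-1,0],"roll":-0.12},{"claw":-1,"offset":[0.15,-1,0],"roll":-0.12},{"claw":-1,"offset":[0.15,-1,0],"roll":-0.12},{"claw":-1,"offset":[0.15,-1,0],"roll":-0.12}]'
python3 -m crank '[{"claw":-1,"offset":[0.15,-1,0],"roll":-0.12},{"claw":-1,"offset":[0.15,-1,0],"roll":-0.12},{"claw":-1,"offset":[0.15,-1,0],"roll":-0.12},{"claw":-1,"offset":[0,-0.5,0],"roll":-0.05},{"claw":-1,"offset":[0,0,0],"roll":0}]'
python3 -c "
from h import *;import cv2
show();cv2.imwrite('pics/w3.png',optics.get_image('wrist'))
from scipy.spatial.transform import Rotation as R
print(R.from_rotvec(telemetry.get_state()['tcp_rot']).as_matrix().round(3))
print(w2px('wrist',np.array([[.5754,-.0794,.022],[.5754,-.0794,.046],[.5576,-.1453,.022],[.5398,-.2112,.022]])))"
```

```text
[[0.52137646 0.29303801 0.133     ]]
time_s: 4.82
tool_pos: [0.5347, 0.2077, 0.1]
tcp_rot: [-2.294, -2.146, 0.001]
wrist_force: [0.2, -0.9, -1.9]
width: 0.0468
gripper_force: 61.8
time_s: 5.45
tool_pos: [0.5498, 0.1083, 0.1003]
tcp_rot: [2.369, 2.063, 0.0]
wrist_force: [0.6, 0.2, -1.5]
width: 0.0465
gripper_force: 61.8
time_s: 6.08
tool_pos: [0.5648, 0.0083, 0.1003]
tcp_rot: [2.442, 1.976, 0.0]
wrist_force: [-0.6, 0.2, -1.5]
width: 0.0471
gripper_force: 61.8
time_s: 6.7
tool_pos: [0.5735, -0.0611, 0.1002]
tcp_rot: [-2.49, -1.915, 0.0]
wrist_force: [0.1, -0.3, -0.9]
width: 0.0467
gripper_force: 61.8
6.7 [ 0.5735 -0.0611  0.1002] [-2.49  -1.915  0.   ] 0.0467 [-0.31  0.33  1.7   0.    1.1  -0.05]
[[ 0.256  0.967 -0.   ]
 [ 0.967 -0.256  0.   ]
 [ 0.    -0.    -1.   ]]
[[331.94336527 271.46165256]
 [333.05707277 286.35205399]
 [330.62640606 361.29577068]
 [329.48970639 438.83379314]]
```

View pics/w3.png

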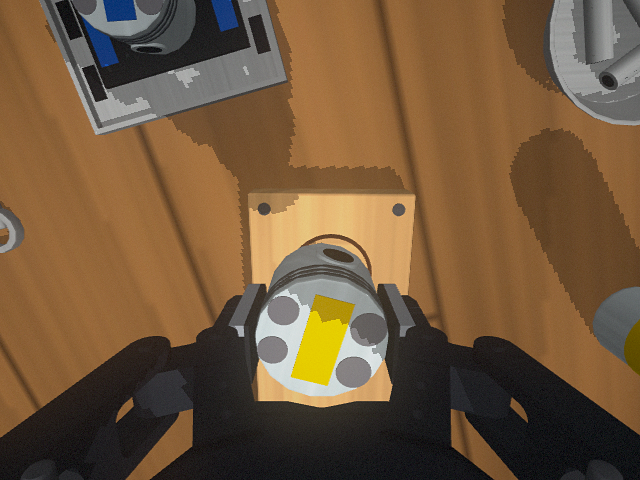

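The wrist picture shows yellow over the board with its crown at (322,342), square to the edges. The leftmost ring's arc peaks near (337,236), where predicted. Final shift, then lower.

```bash
python3 -m crank '[{"claw":-1,"offset":[0.08,-0.85,0],"roll":0},{"claw":-1,"offset":[0,0,-0.5],"roll":0},{"claw":-1,"offset":[0,0,-1],"roll":0},{"claw":-1,"offset":[0,0,-1],"roll":0},{"claw":-1,"offset":[0,0,-0.5],"roll":0}]'
python3 -m crank '[{"claw":-1,"offset":[0,0,-0.2],"roll":0},{"claw":-1,"offset":[0,0,-0.05],"roll":0},{"claw":-1,"offset":[0,0,0],"roll":0}]'
```

```text
time_s: 7.38
tool_pos: [0.5736, -0.0766, 0.0376]
tcp_rot: [-2.486, -1.915, 0.003]
wrist_force: [0.7, -0.5, -1.6]
width: 0.0467
gripper_force: 61.8
time_s: 7.75
tool_pos: [0.5757, -0.0775, 0.0358]
tcp_rot: [2.488, 1.916, 0.001]
wrist_force: [-0.6, -0.6, -2.0]
width: 0.0468
gripper_force: 61.8
```

```bash
python3 -m crank '[{"claw":-1,"offset":[0,0,-0.05],"roll":0},{"claw":-1,"offset":[0,0,0],"roll":0}]'
python3 -m crank '[{"claw":-1,"offset":[0,0,-0.05],"roll":0},{"claw":-1,"offset":[0,0,0],"roll":0}]'
```

```text
time_s: 8.0
tool_pos: [0.5754, -0.0775, 0.0346]
tcp_rot: [2.489, 1.917, 0.0]
wrist_force: [-0.5, -0.2, -1.5]
width: 0.0472
gripper_force: 61.8
time_s: 8.25
tool_pos: [0.5754, -0.0774, 0.0334]
tcp_rot: [2.489, 1.917, 0.0]
wrist_force: [0.8, -0.4, 0.0]
width: 0.047
gripper_force: 62.0
```

```bash
python3 -m crank '[{"claw":-1,"offset":[0,0,-0.04],"roll":0},{"claw":-1,"offset":[0,0,0],"roll":0}]'
python3 -m crank '[{"claw":1,"offset":[0,0,0],"roll":0},{"claw":1,"offset":[0,0,0],"roll":0},{"claw":1,"offset":[0,0,0],"roll":0},{"claw":1,"offset":[0,0,0.5],"roll":0},{"claw":1,"offset":[0,0,1],"roll":0}]'
python3 -m crank '[{"claw":1,"offset":[0,0,1],"roll":0},{"claw":1,"offset":[0,0,1],"roll":0},{"claw":1,"offset":[0,0,0],"roll":0}]'
python3 -c "
from h import *;import cv2
show();cv2.imwrite('pics/w4.png',optics.get_image('wrist'))
print(w2px('wrist',np.array([[.5754,-.0794,.022],[.5754,-.0794,.064],[.5576,-.1453,.022],[.5398,-.2112,.022]])))"
```

```text
time_s: 8.5
tool_pos: [0.5754, -0.0775, 0.0334]
tcp_rot: [2.489, 1.917, 0.0]
wrist_force: [-3.4, 0.7, 7.1]
width: 0.0469
gripper_force: 62.7
time_s: 9.12
tool_pos: [0.5746, -0.0772, 0.0628]
tcp_rot: [-2.488, -1.916, 0.001]
wrist_force: [0.3, -0.6, 0.3]
width: 0.0855
gripper_force: 0.0
time_s: 9.5
tool_pos: [0.5772, -0.078, 0.1058]
tcp_rot: [2.485, 1.914, 0.005]
wrist_force: [0.6, -0.4, 0.3]
width: 0.0851
gripper_force: 0.0
9.5 [ 0.5772 -0.078   0.1058] [2.485 1.914 0.005] 0.0851 [-0.34  0.33  1.69 -0.    1.11 -0.08]
[[320.70414054 246.30341456]
 [320.79603294 269.58394937]
 [320.15920753 338.13436695]
 [319.68911959 417.35258668]]
```

View pics/w4.png

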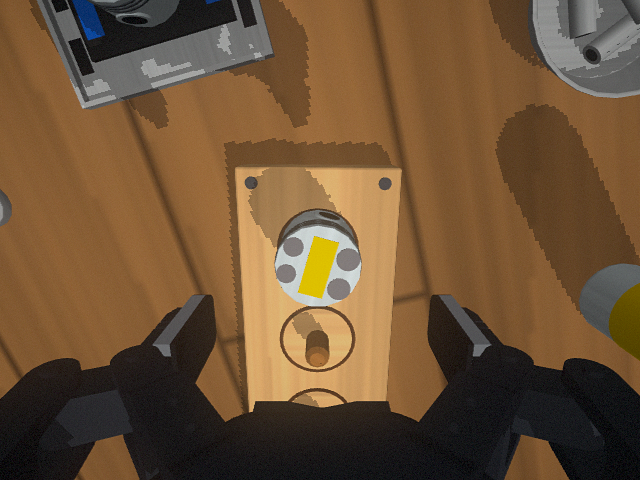

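Yellow stands over dowel 1, with its crown at (318,265) against an ideal (321,270), so it is about 2–3 mm off. Next is green.

```bash
python3 -m crank '[{"claw":1,"offset":[-0.18,0.97,0],"roll":0.14},{"claw":1,"offset":[-0.18,0.97,0],"roll":0.14},{"claw":1,"offset":[-0.18,0.97,0],"roll":0.14},{"claw":1,"offset":[-0.18,0.97,0],"roll":0.14},{"claw":1,"offset":[-0.18,0.97,0],"roll":0.14}]'
python3 -m crank '[{"claw":1,"offset":[-0.18,0.97,0],"roll":0.14},{"claw":1,"offset":[-0.18,0.97,0],"roll":0.14},{"claw":1,"offset":[-0.18,0.97,0],"roll":0.14},{"claw":1,"offset":[-0.18,0.97,0],"roll":0.14},{"claw":1,"offset":[-0.18,0.97,0],"roll":0.14}]'
python3 -m crank '[{"claw":1,"offset":[-0.18,0.97,0],"roll":0.14},{"claw":1,"offset":[-0.18,0.97,0],"roll":0.14},{"claw":1,"offset":[-0.18,0.97,0],"roll":0.14},{"claw":1,"offset":[-0.18,0.97,0],"roll":0.14},{"claw":1,"offset":[-0.18,0.97,0],"roll":0.14}]'
python3 -m crank '[{"claw":1,"offset":[-0.18,0.9,0],"roll":0.1},{"claw":1,"offset":[0,0,0],"roll":0},{"claw":1,"offset":[0,0,0],"roll":0}]'
```

```text
time_s: 10.18
tool_pos: [0.5568, 0.0213, 0.1024]
tcp_rot: [-2.404, -2.022, 0.0]
wrist_force: [0.8, 0.2, -0.8]
width: 0.0855
gripper_force: 0.0
time_s: 10.8
tool_pos: [0.539, 0.1179, 0.1025]
tcp_rot: [-2.318, -2.12, -0.0]
wrist_force: [0.2, 0.2, 0.4]
width: 0.0856
gripper_force: 0.0
time_s: 11.42
tool_pos: [0.521, 0.2149, 0.1025]
tcp_rot: [2.227, 2.216, 0.0]
wrist_force: [-0.2, -0.5, -0.3]
width: 0.0857
gripper_force: 0.0
time_s: 11.8
tool_pos: [0.5176, 0.2314, 0.1024]
tcp_rot: [2.215, 2.228, -0.0]
wrist_force: [0.0, -0.4, 0.5]
width: 0.0856
gripper_force: 0.0
```

```bash
python3 -m crank '[{"claw":1,"offset":[0.1,0,-1],"roll":0},{"claw":1,"offset":[0,0,-1],"roll":0},{"claw":1,"offset":[0,0,-1],"roll":0},{"claw":1,"offset":[0,0,-0.8],"roll":0},{"claw":1,"offset":[0,0,-0.4],"roll":0}]'
python3 -m crank '[{"claw":-1,"offset":[0,0,0],"roll":0},{"claw":-1,"offset":[0,0,0],"roll":0},{"claw":-1,"offset":[0,0,0],"roll":0},{"claw":-1,"offset":[0,0,0],"roll":0}]' 60
python3 -m crank '[{"claw":-1,"offset":[0,0,0.4],"roll":0},{"claw":-1,"offset":[0,0,0.8],"roll":0},{"claw":-1,"offset":[0,0,1],"roll":0},{"claw":-1,"offset":[0,0,1],"roll":0},{"claw":-1,"offset":[0,0,0.9],"roll":0}]'
python3 -m crank '[{"claw":-1,"offset":[0,0,0],"roll":0},{"claw":-1,"offset":[0,0,0],"roll":0}]'
```

```text
time_s: 12.42
tool_pos: [0.5188, 0.231, 0.0167]
tcp_rot: [-2.215, -2.226, 0.003]
wrist_force: [0.8, 0.1, -0.0]
width: 0.0856
gripper_force: 0.0
time_s: 12.92
tool_pos: [0.5206, 0.2319, 0.0196]
tcp_rot: [2.214, 2.227, 0.003]
wrist_force: [-0.3, 0.1, 5.2]
width: 0.0467
gripper_force: 62.1
time_s: 13.55
tool_pos: [0.5198, 0.2317, 0.1022]
tcp_rot: [2.215, 2.228, 0.001]
wrist_force: [-0.1, 0.4, -0.7]
width: 0.0467
gripper_force: 61.7
time_s: 13.8
tool_pos: [0.5192, 0.2315, 0.1001]
tcp_rot: [-2.215, -2.228, 0.001]
wrist_force: [0.5, -0.4, -1.4]
width: 0.0466
gripper_force: 61.7
```

```bash
python3 -m crank '[{"claw":-1,"offset":[0.1,-0.5,0],"roll":-0.12},{"claw":-1,"offset":[0.1,-0.8,0],"roll":-0.12},{"claw":-1,"offset":[0.1,-1,0],"roll":-0.12},{"claw":-1,"offset":[0.1,-1,0],"roll":-0.12},{"claw":-1,"offset":[0.1,-1,0],"roll":-0.12}]'
python3 -m crank '[{"claw":-1,"offset":[0.1,-1,0],"roll":-0.12},{"claw":-1,"offset":[0.1,-1,0],"roll":-0.12},{"claw":-1,"offset":[0.1,-1,0],"roll":-0.12},{"claw":-1,"offset":[0.1,-1,0],"roll":-0.12},{"claw":-1,"offset":[0.1,-1,0],"roll":-0.12}]'
python3 -m crank '[{"claw":-1,"offset":[0.1,-1,0],"roll":-0.12},{"claw":-1,"offset":[0.1,-1,0],"roll":-0.12},{"claw":-1,"offset":[0.1,-1,0],"roll":-0.12},{"claw":-1,"offset":[0.1,-1,0],"roll":-0.12},{"claw":-1,"offset":[0.1,-1,0],"roll":-0.12}]'
python3 -m crank '[{"claw":-1,"offset":[0.1,-1,0],"roll":-0.12},{"claw":-1,"offset":[0.1,-1,0],"roll":-0.12},{"claw":-1,"offset":[0.1,-1,0],"roll":-0.12},{"claw":-1,"offset":[0.1,-1,0],"roll":-0.06},{"claw":-1,"offset":[0,-0.55,0],"roll":0}]'
python3 -m crank '[{"claw":-1,"offset":[0,0,0],"roll":0},{"claw":-1,"offset":[0,0,0],"roll":0}]'
```

```text
time_s: 14.42
tool_pos: [0.5298, 0.1438, 0.1005]
tcp_rot: [2.296, 2.145, -0.0]
wrist_force: [0.1, -0.6, -1.7]
width: 0.047
gripper_force: 61.7
time_s: 15.05
tool_pos: [0.5397, 0.0442, 0.1005]
tcp_rot: [2.371, 2.061, 0.0]
wrist_force: [-0.5, 1.1, -0.7]
width: 0.0466
gripper_force: 61.7
time_s: 15.68
tool_pos: [0.5497, -0.0557, 0.1005]
tcp_rot: [-2.443, -1.975, -0.0]
wrist_force: [0.2, -1.2, -1.7]
width: 0.0471
gripper_force: 61.7
time_s: 16.3
tool_pos: [0.5578, -0.1469, 0.1005]
tcp_rot: [2.492, 1.913, 0.0]
wrist_force: [-0.6, -0.3, -1.8]
width: 0.0465
gripper_force: 61.7
time_s: 16.55
tool_pos: [0.5574, -0.1449, 0.1003]
tcp_rot: [-2.491, -1.914, 0.0]
wrist_force: [-0.0, 1.1, -1.8]
width: 0.0467
gripper_force: 61.7
```

```bash
python3 -m crank '[{"claw":-1,"offset":[0,0,-0.6],"roll":0},{"claw":-1,"offset":[0,0,-1],"roll":0},{"claw":-1,"offset":[0,0,-1],"roll":0},{"claw":-1,"offset":[0,0,-0.6],"roll":0},{"claw":-1,"offset":[0,0,-0.1],"roll":0}]'
python3 -m crank '[{"claw":-1,"offset":[0,0,-0.03],"roll":0},{"claw":-1,"offset":[0,0,0],"roll":0}]'
python3 -m crank '[{"claw":-1,"offset":[0,0,-0.04],"roll":0},{"claw":-1,"offset":[0,0,0],"roll":0}]'
```

```text
time_s: 17.18
tool_pos: [0.5571, -0.1449, 0.0336]
tcp_rot: [-2.49, -1.913, 0.001]
wrist_force: [-4.4, 3.6, 9.5]
width: 0.0465
gripper_force: 62.7
time_s: 17.42
tool_pos: [0.5578, -0.1455, 0.0339]
tcp_rot: [2.491, 1.914, 0.0]
wrist_force: [0.3, 0.1, -1.9]
width: 0.047
gripper_force: 61.7
time_s: 17.68
tool_pos: [0.5579, -0.1455, 0.0336]
tcp_rot: [2.491, 1.914, 0.0]
wrist_force: [-1.7, 0.4, 3.5]
width: 0.0467
gripper_force: 62.2
```

```bash
python3 -m crank '[{"claw":1,"offset":[0,0,0],"roll":0},{"claw":1,"offset":[0,0,0],"roll":0},{"claw":1,"offset":[0,0,0],"roll":0},{"claw":1,"offset":[0,0,0.5],"roll":0},{"claw":1,"offset":[0,0,1],"roll":0}]'
python3 -m crank '[{"claw":1,"offset":[0,0,1],"roll":0},{"claw":1,"offset":[0,0,1],"roll":0},{"claw":1,"offset":[0,0,0],"roll":0}]'
python3 -c "
from h import *;import cv2
show();cv2.imwrite('pics/w5.png',optics.get_image('wrist'))"
python3 -m crank '[{"claw":1,"offset":[-0.14,0.97,0],"roll":0.14},{"claw":1,"offset":[-0.14,0.97,0],"roll":0.14},{"claw":1,"offset":[-0.14,0.97,0],"roll":0.14},{"claw":1,"offset":[-0.14,0.97,0],"roll":0.14},{"claw":1,"offset":[-0.14,0.97,0],"roll":0.14}]'
python3 -m crank '[{"claw":1,"offset":[-0.14,0.97,0],"roll":0.14},{"claw":1,"offset":[-0.14,0.97,0],"roll":0.14},{"claw":1,"offset":[-0.14,0.97,0],"roll":0.14},{"claw":1,"offset":[-0.14,0.97,0],"roll":0.14},{"claw":1,"offset":[-0.14,0.97,0],"roll":0.14}]'
python3 -m crank '[{"claw":1,"offset":[-0.14,0.97,0],"roll":0.14},{"claw":1,"offset":[-0.14,0.97,0],"roll":0.14},{"claw":1,"offset":[-0.14,0.97,0],"roll":0.14},{"claw":1,"offset":[-0.14,0.97,0],"roll":0.14},{"claw":1,"offset":[-0.14,0.97,0],"roll":0.14}]'
python3 -m crank '[{"claw":1,"offset":[-0.1,1,0],"roll":0.1},{"claw":1,"offset":[0,0,0],"roll":0},{"claw":1,"offset":[0,0,0],"roll":0}]'
```

```text
time_s: 18.3
tool_pos: [0.5571, -0.1452, 0.0635]
tcp_rot: [-2.49, -1.913, 0.001]
wrist_force: [0.6, 0.2, 0.3]
width: 0.0853
gripper_force: 0.0
time_s: 18.68
tool_pos: [0.5595, -0.1463, 0.1064]
tcp_rot: [2.487, 1.911, 0.004]
wrist_force: [-0.4, 0.4, 0.6]
width: 0.0853
gripper_force: 0.0
18.675 [ 0.5595 -0.1463  0.1064] [2.487 1.911 0.004] 0.0853 [-0.46  0.33  1.7  -0.    1.11 -0.2 ]
time_s: 19.35
tool_pos: [0.5433, -0.0468, 0.103]
tcp_rot: [-2.407, -2.019, 0.0]
wrist_force: [0.5, 0.1, 0.6]
width: 0.0851
gripper_force: 0.0
time_s: 19.98
tool_pos: [0.5294, 0.0499, 0.1031]
tcp_rot: [2.321, 2.118, 0.0]
wrist_force: [-0.5, 0.7, 0.6]
width: 0.0855
gripper_force: 0.0
time_s: 20.6
tool_pos: [0.5154, 0.1469, 0.1031]
tcp_rot: [2.23, 2.213, -0.0]
wrist_force: [0.5, -0.5, -0.2]
width: 0.0861
gripper_force: 0.0
time_s: 20.98
tool_pos: [0.5136, 0.1656, 0.103]
tcp_rot: [2.217, 2.226, -0.0]
wrist_force: [-0.6, 0.6, -0.0]
width: 0.0855
gripper_force: 0.0
```

View pics/w5.png

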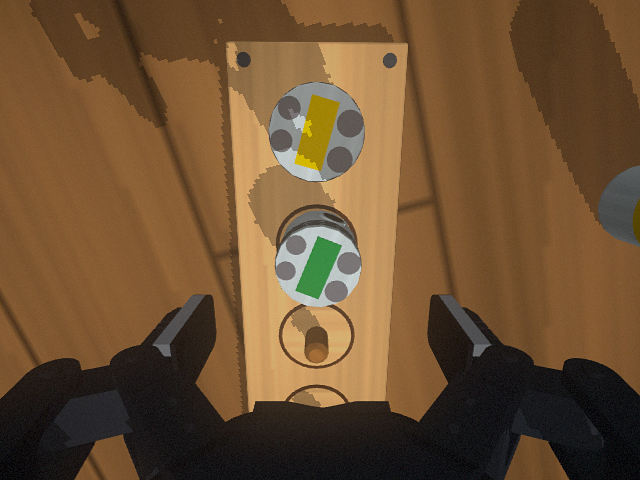

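Yellow (317,132) and green (318,266) stand flat inside their rings. The arm is now over red, so grip it and lift.

```bash
python3 -m crank '[{"claw":1,"offset":[0.05,0.05,-1],"roll":0},{"claw":1,"offset":[0,0,-1],"roll":0},{"claw":1,"offset":[0,0,-1],"roll":0},{"claw":1,"offset":[0,0,-0.8],"roll":0},{"claw":1,"offset":[0,0,-0.43],"roll":0}]'
python3 -m crank '[{"claw":-1,"offset":[0,0,0],"roll":0},{"claw":-1,"offset":[0,0,0],"roll":0},{"claw":-1,"offset":[0,0,0],"roll":0},{"claw":-1,"offset":[0,0,0],"roll":0}]' 60
python3 -m crank '[{"claw":-1,"offset":[0,0,0.4],"roll":0},{"claw":-1,"offset":[0,0,0.8],"roll":0},{"claw":-1,"offset":[0,0,1],"roll":0},{"claw":-1,"offset":[0,0,1],"roll":0},{"claw":-1,"offset":[0,0,0.9],"roll":0}]'
python3 -m crank '[{"claw":-1,"offset":[0,0,0],"roll":0},{"claw":-1,"offset":[0,0,0],"roll":0}]'
```

```text
time_s: 21.6
tool_pos: [0.5143, 0.1662, 0.0175]
tcp_rot: [-2.218, -2.224, 0.001]
wrist_force: [0.3, 0.3, -0.1]
width: 0.0853
gripper_force: 0.0
time_s: 22.1
tool_pos: [0.5155, 0.1667, 0.0196]
tcp_rot: [2.217, 2.225, 0.002]
wrist_force: [-0.8, -0.3, 7.0]
width: 0.0469
gripper_force: 62.3
time_s: 22.72
tool_pos: [0.5149, 0.1667, 0.1021]
tcp_rot: [2.217, 2.225, 0.001]
wrist_force: [0.2, 0.5, -1.9]
width: 0.0466
gripper_force: 62.0
time_s: 22.98
tool_pos: [0.5142, 0.1666, 0.1001]
tcp_rot: [-2.217, -2.225, 0.001]
wrist_force: [-0.7, 0.4, -2.1]
width: 0.0471
gripper_force: 62.0
```

```bash
python3 -m crank '[{"claw":-1,"offset":[0.07,-0.5,0],"roll":-0.12},{"claw":-1,"offset":[0.07,-0.8,0],"roll":-0.12},{"claw":-1,"offset":[0.07,-1,0],"roll":-0.12},{"claw":-1,"offset":[0.07,-1,0],"roll":-0.12},{"claw":-1,"offset":[0.07,-1,0],"roll":-0.12}]'
python3 -m crank '[{"claw":-1,"offset":[0.07,-1,0],"roll":-0.12},{"claw":-1,"offset":[0.07,-1,0],"roll":-0.12},{"claw":-1,"offset":[0.07,-1,0],"roll":-0.12},{"claw":-1,"offset":[0.07,-1,0],"roll":-0.12},{"claw":-1,"offset":[0.07,-1,0],"roll":-0.12}]'
python3 -m crank '[{"claw":-1,"offset":[0.07,-1,0],"roll":-0.12},{"claw":-1,"offset":[0.07,-1,0],"roll":-0.12},{"claw":-1,"offset":[0.07,-1,0],"roll":-0.12},{"claw":-1,"offset":[0.07,-1,0],"roll":-0.12},{"claw":-1,"offset":[0.07,-1,0],"roll":-0.12}]'
python3 -m crank '[{"claw":-1,"offset":[0.06,-1,0],"roll":-0.12},{"claw":-1,"offset":[0.06,-1,0],"roll":-0.12},{"claw":-1,"offset":[0.06,-1,0],"roll":-0.12},{"claw":-1,"offset":[0.06,-1,0],"roll":-0.06},{"claw":-1,"offset":[0,-0.6,0],"roll":0}]'
python3 -m crank '[{"claw":-1,"offset":[0,0,0],"roll":0},{"claw":-1,"offset":[0,0,0],"roll":0}]'
```

```text
time_s: 23.6
tool_pos: [0.5214, 0.0788, 0.1001]
tcp_rot: [-2.298, -2.142, 0.001]
wrist_force: [0.4, -0.7, -2.0]
width: 0.0472
gripper_force: 62.0
time_s: 24.22
tool_pos: [0.5283, -0.0211, 0.1001]
tcp_rot: [-2.373, -2.058, 0.001]
wrist_force: [-0.4, -0.1, -1.6]
width: 0.0472
gripper_force: 62.0
time_s: 24.85
tool_pos: [0.5357, -0.1207, 0.1005]
tcp_rot: [2.446, 1.972, 0.0]
wrist_force: [0.7, 0.3, -1.5]
width: 0.0469
gripper_force: 61.9
time_s: 25.48
tool_pos: [0.5405, -0.2129, 0.1005]
tcp_rot: [2.494, 1.91, 0.0]
wrist_force: [0.6, -0.2, -1.8]
width: 0.0469
gripper_force: 61.9
time_s: 25.72
tool_pos: [0.5402, -0.2108, 0.1003]
tcp_rot: [-2.493, -1.911, -0.0]
wrist_force: [-0.2, 0.6, -1.1]
width: 0.0467
gripper_force: 61.9
```

```bash
python3 -m crank '[{"claw":-1,"offset":[0,0,-0.6],"roll":0},{"claw":-1,"offset":[0,0,-1],"roll":0},{"claw":-1,"offset":[0,0,-1],"roll":0},{"claw":-1,"offset":[0,0,-0.5],"roll":0},{"claw":-1,"offset":[0,0,-0.15],"roll":0}]'
python3 -m crank '[{"claw":-1,"offset":[0,0,-0.05],"roll":0},{"claw":-1,"offset":[0,0,0],"roll":0}]'
python3 -m crank '[{"claw":-1,"offset":[0,0,-0.04],"roll":0},{"claw":-1,"offset":[0,0,0],"roll":0}]'
```

```text
time_s: 26.35
tool_pos: [0.5398, -0.211, 0.0341]
tcp_rot: [-2.492, -1.91, 0.001]
wrist_force: [0.8, 0.6, -1.3]
width: 0.0472
gripper_force: 61.9
time_s: 26.6
tool_pos: [0.5409, -0.2117, 0.0351]
tcp_rot: [2.493, 1.91, 0.001]
wrist_force: [-0.8, -0.6, -0.8]
width: 0.047
gripper_force: 61.9
time_s: 26.85
tool_pos: [0.5406, -0.2115, 0.034]
tcp_rot: [2.493, 1.911, 0.0]
wrist_force: [0.4, 0.2, -1.0]
width: 0.0468
gripper_force: 61.9
```

```bash
python3 -m crank '[{"claw":-1,"offset":[0,0,-0.04],"roll":0},{"claw":-1,"offset":[0,0,0],"roll":0}]'
python3 -m crank '[{"claw":1,"offset":[0,0,0],"roll":0},{"claw":1,"offset":[0,0,0],"roll":0},{"claw":1,"offset":[0,0,0],"roll":0},{"claw":1,"offset":[0,0,0.5],"roll":0},{"claw":1,"offset":[0,0,1],"roll":0}]'
python3 -m crank '[{"claw":1,"offset":[0,0,1],"roll":0},{"claw":1,"offset":[0,0,1],"roll":0},{"claw":1,"offset":[0,0,0],"roll":0}]'
python3 -c "
from h import *;import cv2
show();cv2.imwrite('pics/w6.png',optics.get_image('wrist'))"
python3 -m crank '[{"claw":1,"offset":[-0.08,0.97,0],"roll":0.14},{"claw":1,"offset":[-0.08,0.97,0],"roll":0.14},{"claw":1,"offset":[-0.08,0.97,0],"roll":0.14},{"claw":1,"offset":[-0.08,0.97,0],"roll":0.14},{"claw":1,"offset":[-0.08,0.97,0],"roll":0.14}]'
python3 -m crank '[{"claw":1,"offset":[-0.08,0.97,0],"roll":0.14},{"claw":1,"offset":[-0.08,0.97,0],"roll":0.14},{"claw":1,"offset":[-0.08,0.97,0],"roll":0.14},{"claw":1,"offset":[-0.08,0.97,0],"roll":0.14},{"claw":1,"offset":[-0.08,0.97,0],"roll":0.14}]'
python3 -m crank '[{"claw":1,"offset":[-0.08,0.97,0],"roll":0.14},{"claw":1,"offset":[-0.08,0.97,0],"roll":0.14},{"claw":1,"offset":[-0.08,0.97,0],"roll":0.14},{"claw":1,"offset":[-0.08,0.97,0],"roll":0.14},{"claw":1,"offset":[-0.08,0.97,0],"roll":0.14}]'
python3 -m crank '[{"claw":1,"offset":[0,0.95,0],"roll":0.1},{"claw":1,"offset":[0,0,0],"roll":0},{"claw":1,"offset":[0,0,0],"roll":0}]'
```

```text
time_s: 27.1
tool_pos: [0.5406, -0.2115, 0.0336]
tcp_rot: [2.493, 1.911, 0.0]
wrist_force: [-2.7, 0.4, 5.4]
width: 0.047
gripper_force: 62.6
time_s: 27.72
tool_pos: [0.5399, -0.2111, 0.0632]
tcp_rot: [-2.492, -1.91, 0.001]
wrist_force: [0.1, -0.6, -0.3]
width: 0.0854
gripper_force: 0.0
time_s: 28.1
tool_pos: [0.5422, -0.2125, 0.1062]
tcp_rot: [2.489, 1.908, 0.003]
wrist_force: [0.3, -0.4, -0.4]
width: 0.0851
gripper_force: 0.0
28.1 [ 0.5422 -0.2125  0.1062] [2.489 1.908 0.003] 0.0851 [-0.58  0.33  1.69  0.    1.11 -0.31]
time_s: 28.78
tool_pos: [0.5322, -0.1127, 0.1028]
tcp_rot: [-2.409, -2.016, 0.0]
wrist_force: [-0.0, -0.6, 0.3]
width: 0.0853
gripper_force: 0.0
time_s: 29.4
tool_pos: [0.5243, -0.0162, 0.1029]
tcp_rot: [2.323, 2.115, 0.0]
wrist_force: [0.1, -0.6, -0.2]
width: 0.0851
gripper_force: 0.0
time_s: 30.02
tool_pos: [0.5163, 0.0809, 0.1029]
tcp_rot: [2.232, 2.21, 0.0]
wrist_force: [1.0, 0.2, 0.7]
width: 0.0855
gripper_force: 0.0
time_s: 30.4
tool_pos: [0.5165, 0.0985, 0.1029]
tcp_rot: [2.22, 2.223, -0.0]
wrist_force: [0.9, 0.3, -0.3]
width: 0.0854
gripper_force: 0.0
```

View pics/w6.png

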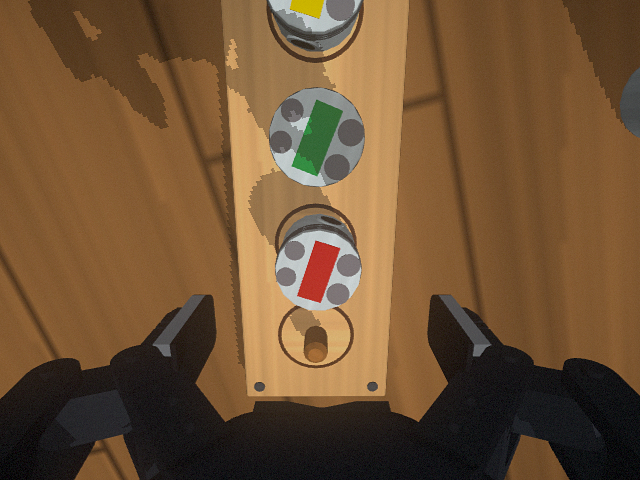

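Red stands over dowel 3, with its crown at (318,268), and the last dowel is free at (315,345). Grip blue.

```bash
python3 -m crank '[{"claw":1,"offset":[0,0,-1],"roll":0},{"claw":1,"offset":[0,0,-1],"roll":0},{"claw":1,"offset":[0,0,-1],"roll":0},{"claw":1,"offset":[0,0,-0.8],"roll":0},{"claw":1,"offset":[0,0,-0.43],"roll":0}]'
python3 -m crank '[{"claw":-1,"offset":[0,0,0],"roll":0},{"claw":-1,"offset":[0,0,0],"roll":0},{"claw":-1,"offset":[0,0,0],"roll":0},{"claw":-1,"offset":[0,0,0],"roll":0}]' 60
python3 -m crank '[{"claw":-1,"offset":[0,0,0.4],"roll":0},{"claw":-1,"offset":[0,0,0.8],"roll":0},{"claw":-1,"offset":[0,0,1],"roll":0},{"claw":-1,"offset":[0,0,1],"roll":0},{"claw":-1,"offset":[0,0,0.9],"roll":0}]'
python3 -m crank '[{"claw":-1,"offset":[0,0,0],"roll":0},{"claw":-1,"offset":[0,0,0],"roll":0}]'
```

```text
time_s: 31.02
tool_pos: [0.5161, 0.0982, 0.0174]
tcp_rot: [-2.221, -2.221, 0.001]
wrist_force: [0.1, -0.2, 0.8]
width: 0.0855
gripper_force: 0.0
time_s: 31.52
tool_pos: [0.5174, 0.0986, 0.0193]
tcp_rot: [2.219, 2.222, 0.002]
wrist_force: [-0.4, -0.4, 6.0]
width: 0.0467
gripper_force: 62.3
time_s: 32.15
tool_pos: [0.5166, 0.0986, 0.1019]
tcp_rot: [2.22, 2.222, 0.001]
wrist_force: [-0.1, -0.3, -0.8]
width: 0.0467
gripper_force: 61.8
time_s: 32.4
tool_pos: [0.516, 0.0986, 0.0999]
tcp_rot: [-2.22, -2.222, 0.001]
wrist_force: [0.5, 0.7, -1.0]
width: 0.0467
gripper_force: 61.9
```

```bash
python3 -m crank '[{"claw":-1,"offset":[0.02,-0.5,0],"roll":-0.12},{"claw":-1,"offset":[0.02,-0.8,0],"roll":-0.12},{"claw":-1,"offset":[0.02,-1,0],"roll":-0.12},{"claw":-1,"offset":[0.02,-1,0],"roll":-0.12},{"claw":-1,"offset":[0.02,-1,0],"roll":-0.12}]'
python3 -m crank '[{"claw":-1,"offset":[0.02,-1,0],"roll":-0.12},{"claw":-1,"offset":[0.02,-1,0],"roll":-0.12},{"claw":-1,"offset":[0.02,-1,0],"roll":-0.12},{"claw":-1,"offset":[0.02,-1,0],"roll":-0.12},{"claw":-1,"offset":[0.02,-1,0],"roll":-0.12}]'
python3 -m crank '[{"claw":-1,"offset":[0.02,-1,0],"roll":-0.12},{"claw":-1,"offset":[0.02,-1,0],"roll":-0.12},{"claw":-1,"offset":[0.02,-1,0],"roll":-0.12},{"claw":-1,"offset":[0.02,-1,0],"roll":-0.12},{"claw":-1,"offset":[0.02,-1,0],"roll":-0.12}]'
python3 -m crank '[{"claw":-1,"offset":[0,-1,0],"roll":-0.12},{"claw":-1,"offset":[0,-1,0],"roll":-0.12},{"claw":-1,"offset":[0,-1,0],"roll":-0.12},{"claw":-1,"offset":[0,-1,0],"roll":-0.06},{"claw":-1,"offset":[0,-0.5,0],"roll":0}]'
python3 -m crank '[{"claw":-1,"offset":[0,0,0],"roll":0},{"claw":-1,"offset":[0,0,0],"roll":0}]'
```

```text
time_s: 33.02
tool_pos: [0.5181, 0.0109, 0.0999]
tcp_rot: [-2.3, -2.139, 0.001]
wrist_force: [0.3, -0.4, -2.8]
width: 0.0469
gripper_force: 61.8
time_s: 33.65
tool_pos: [0.5203, -0.0888, 0.1002]
tcp_rot: [-2.376, -2.056, 0.0]
wrist_force: [0.1, -0.1, -2.2]
width: 0.0467
gripper_force: 61.8
time_s: 34.28
tool_pos: [0.5224, -0.1887, 0.1003]
tcp_rot: [-2.448, -1.969, -0.0]
wrist_force: [-0.1, 0.4, -1.5]
width: 0.0466
gripper_force: 61.8
time_s: 34.9
tool_pos: [0.5224, -0.2789, 0.1003]
tcp_rot: [2.497, 1.907, 0.0]
wrist_force: [-0.3, -0.1, -1.1]
width: 0.0469
gripper_force: 61.8
time_s: 35.15
tool_pos: [0.5223, -0.2768, 0.1001]
tcp_rot: [-2.495, -1.908, -0.0]
wrist_force: [-0.8, 0.4, -1.4]
width: 0.0467
gripper_force: 61.8
```

```bash
python3 -m crank '[{"claw":-1,"offset":[0,0,-0.6],"roll":0},{"claw":-1,"offset":[0,0,-1],"roll":0},{"claw":-1,"offset":[0,0,-1],"roll":0},{"claw":-1,"offset":[0,0,-0.5],"roll":0},{"claw":-1,"offset":[0,0,-0.15],"roll":0}]'
python3 -m crank '[{"claw":-1,"offset":[0,0,-0.05],"roll":0},{"claw":-1,"offset":[0,0,-0.04],"roll":0},{"claw":-1,"offset":[0,0,0],"roll":0}]'
python3 -m crank '[{"claw":-1,"offset":[0,0,-0.03],"roll":0},{"claw":-1,"offset":[0,0,0],"roll":0}]'
```

```text
time_s: 35.78
tool_pos: [0.5218, -0.2769, 0.0339]
tcp_rot: [-2.494, -1.907, 0.001]
wrist_force: [-0.1, 0.1, -2.4]
width: 0.0473
gripper_force: 61.8
time_s: 36.15
tool_pos: [0.5227, -0.2776, 0.034]
tcp_rot: [2.495, 1.907, 0.0]
wrist_force: [0.4, 0.8, -0.8]
width: 0.0468
gripper_force: 61.8
time_s: 36.4
tool_pos: [0.5227, -0.2776, 0.0334]
tcp_rot: [2.495, 1.908, 0.0]
wrist_force: [-0.6, 1.0, 1.0]
width: 0.0466
gripper_force: 62.1
```

Contact made. Release, rise and look from above.

```bash
python3 -m crank '[{"claw":-1,"offset":[0,0,-0.02],"roll":0},{"claw":-1,"offset":[0,0,0],"roll":0}]'
python3 -m crank '[{"claw":1,"offset":[0,0,0],"roll":0},{"claw":1,"offset":[0,0,0],"roll":0},{"claw":1,"offset":[0,0,0],"roll":0},{"claw":1,"offset":[0,0,0.5],"roll":0},{"claw":1,"offset":[0,0,1],"roll":0}]'
python3 -m crank '[{"claw":1,"offset":[0,0,1],"roll":0},{"claw":1,"offset":[0,0,1],"roll":0},{"claw":1,"offset":[0,0,1],"roll":0},{"claw":1,"offset":[-0.5,0,1],"roll":0},{"claw":1,"offset":[-1,0,1],"roll":0}]'
python3 -m crank '[{"claw":1,"offset":[-1,0,0.5],"roll":0},{"claw":1,"offset":[-1,0,0],"roll":0},{"claw":1,"offset":[-1,0,0],"roll":0},{"claw":1,"offset":[-1,0,0],"roll":0},{"claw":1,"offset":[-1,0,0],"roll":0}]'
python3 -m crank '[{"claw":1,"offset":[-1,0,0],"roll":0},{"claw":1,"offset":[-1,0,0],"roll":0},{"claw":1,"offset":[0,0,0],"roll":0},{"claw":1,"offset":[0,0,0],"roll":0}]'
python3 -c "
from h import *;import cv2
im=optics.get_image('top');cv2.imwrite('pics/top9.png',im[100:400,90:540])
D=np.array([[.5754,-.0794,.064],[.5576,-.1453,.064],[.5398,-.2112,.064],[.522,-.2765,.064]])
print(w2px('top',D)-[90,100])
cv2.imwrite('pics/top9.png',cv2.resize(im[190:320,330:530],None,fx=4,fy=4,interpolation=2))
print((w2px('top',D)-[330,190])*4)
cv2.imwrite('pics/side9.png',optics.get_image('side'))"
```

```text
time_s: 36.65
tool_pos: [0.5227, -0.2776, 0.0334]
tcp_rot: [2.495, 1.908, 0.0]
wrist_force: [-2.3, 1.7, 6.2]
width: 0.0466
gripper_force: 62.6
time_s: 37.28
tool_pos: [0.5219, -0.277, 0.0628]
tcp_rot: [-2.495, -1.907, 0.001]
wrist_force: [0.0, -0.5, 0.5]
width: 0.0855
gripper_force: 0.0
time_s: 37.9
tool_pos: [0.4925, -0.2775, 0.1642]
tcp_rot: [2.494, 1.908, 0.0]
wrist_force: [0.1, -0.9, -0.4]
width: 0.0859
gripper_force: 0.0
time_s: 38.52
tool_pos: [0.3918, -0.2774, 0.1734]
tcp_rot: [2.495, 1.908, -0.0]
wrist_force: [-0.2, 0.4, -0.4]
width: 0.085
gripper_force: 0.0
time_s: 39.02
tool_pos: [0.353, -0.2777, 0.1732]
tcp_rot: [2.495, 1.907, 0.0]
wrist_force: [0.3, -0.0, -0.1]
width: 0.0858
gripper_force: 0.0
[[291.71959666 140.03664966]
 [328.73929771 150.71932308]
 [365.79370834 161.41201255]
 [402.54559793 172.10886429]]
[[206.87838663 200.14659866]
 [354.95719083 242.87729233]
 [503.17483338 285.64805021]
 [650.18239171 328.43545717]]
```

View pics/top9.png

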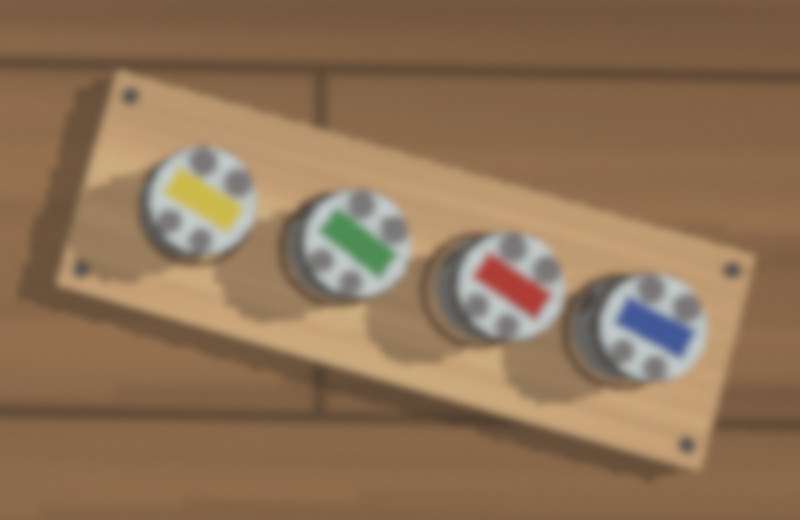

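View pics/side9.png

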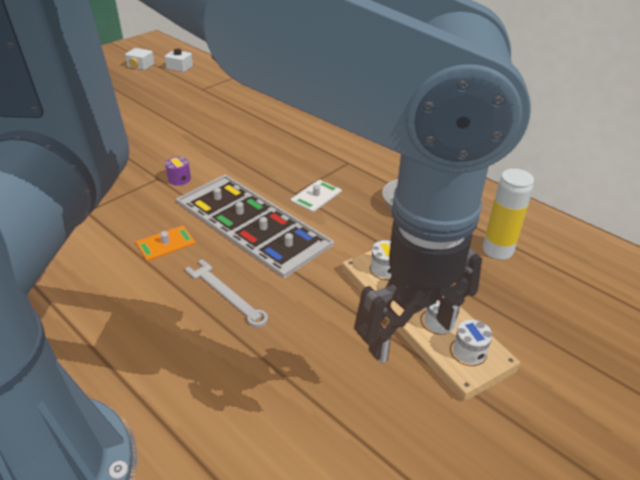

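The crowns are at crop (203,203), (356,244), (510,287) and (652,328), within 7 crop pixels (about 3 mm) of the ideal, in the order yellow, green, red, blue. In the side view the bystanders are unmoved and the arm is clear of everything.

```bash
python3 -c "
from plant import bot;print(bot.close_job())"
```

```text
the job is handed in; nothing more can be done
None
```

The job is handed in: from left to right the yellow, green, red and blue pistons stand flat over the four dowels, within about 3 mm by the last pictures, and the wrench, parts dish and spray can were not touched.

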